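# Lock a tube rack into the clamping station

## Robot

A 7-joint arm with a two-finger parallel gripper is mounted at the origin on the work surface. World frame = base frame: x ahead of the robot, y to its left, z up, the work surface at z = 0. Lengths are in m, angles in rad, forces in N, time in s.
With the tool pointing down it reaches from about 0.425 to 0.825 m from the base axis. Payload 3.6 kg.
Tool frame: the origin (TCP) lies at the very end of the fingers, on their centre line; the grasp point (between the pads) lies 19 mm behind it; z points along the fingers, y is the direction in which the jaws open and shut (so a half turn about z gives the same grasp; the last joint's range is limited). The gripper opens to 85 mm and grips with 20 to 120 N. Pads are 22 mm wide; open, the fingers measure 114 mm over their backs; the gripper's body (76 mm by 85 mm) begins 54 mm behind the grasp point. The pads swing forward as they close: fully open they stand 13 mm farther back than shut.
Start: joints at [1.097, 0.615, -0.013, 1.423, 0.008, 1.103, -0.04], TCP at [0.281, -0.586, 0.231] pointing down, gripper open.
Joint ranges: [-3.12, 3.12], [-0.3, 2.06], [-1.34, 1.32], [0.26, 2.42], [-1.36, 4.5], [0.01, 1.98], [-2.84, 2.84]. Speed limits (rad/s): [2.79, 2.79, 3.14, 3.14, 3.14, 3.14, 3.14].

## Interface

Orientations are given as a 3x3 rotation matrix whose columns are the frame's x, y, z axes.
In Python, from rig import ctrl gives the robot as it stands.
- The arm moves only by the tool servo_tool, never from a script. Its argument "increments" is a list of rows, each an object of numbers: "tx", "ty", "tz": the shift along the world's x, y, z in mm; "ax", "ay", "az": the turn, a rotation vector about the world's x, y, z in rad; "grip": the opening, from 0 (shut) to 1 (fully open). A call has exactly 10 rows; each row is the pose to reach, as a shift and turn from the pose commanded when the call began; what a row does not reach only later rows make up. A row lasts 1/10 s, in which the tool goes at most 50 mm and 8.59 degrees, less where a joint would pass 70% of its speed; a pose out of reach is approached as far as the arm can. A call with a gripper value outside its range is refused whole. The fingers move at their own pace and stop on an object; "squeeze" is the grip in N (left out, the last holds). Time passes only in rows, so rows that repeat a pose let the fingers close, or fill a call up. It gives the time, the measured TCP pose, the force and the opening at its end, in the units of the state.
- ctrl.sense(): the state, without advancing time (a new reading comes with each control period).
- ctrl.get_image(name): name is "scene" or "top" or "wrist"; returns (picture, depth): 420x560x3 uint8, red, green, blue; 420x560 float32, m along the optical axis (not along the pixel's ray), 0 where there is no reading.
- ctrl.camera_params(name): a dict with "mtx" (3x3 intrinsics, pixels), "R" (3x3) and "t" (3): a world point X has camera coordinates R X + t. Camera axes: x right, y down, z forward; pixel columns grow to the right and rows downward; lengths in m; the calibration is good to about 2 mm. A picture is of the moment at which its call begins: read the wrist's pose just before it. camera_params takes no time and is no camera call; for the wrist camera it gives the pose at the moment of the call.
- ctrl.finish_job(): hands the job in, once; it reports no verdict.
The state is a dict: "time": time; "q": joint angles; "qd": joint speeds; "joint_torque": joint torques, N m; "tool_pos": TCP position; "ee_rot": TCP orientation; "contact_force": force on the tool from outside, world axes, zero at the start; "torque": the same for the moment, N m; "grip_width": finger opening in m.
Only numpy, scipy, OpenCV 4.12 (cv2) and the standard library are available. Lean on these libraries where they do the work, as an engineer would, in place of code of your own. Each camera call takes 0.05 s, during which the arm holds its last target.

## Task

With the fingertips only, push the tube rack that stands in the clamping station's lane along the lane until it is fully home against the end stop. Then push the clamp's lever over, away from you, past its dead point until it snaps into lock. Do not grip or lift anything, and leave everything else on the bench where it stands.

Things in the scene. Friction and masses are not known exactly. Their poses are not given: they have to be found in the camera images.
- station: Fixed aluminium tube-rack clamping station, plate 200 x 210 x 12 mm. Origin on the table (plate x -85 to 115, y -105 to 105 mm); x runs along the rack's lane to the end stop, roughly away from the robot; y left, z up. Lane centred on y = 55 mm between guides 62 mm apart, 20 mm (left) and 12 mm (right) above the plate. The lever clamp stands right of the lane; locked, its foot presses on the rack's side.
- rack_mid (a point): Centre of the loose black tube rack's block, 24 mm above its underside. Block 90 mm long (along the lane), 58 wide, 48 tall; capped tubes fixed in it reach 78 mm. About 0.18 to 0.35 kg. It stands on the plate in the lane, at the start 40 to 55 mm short of the stop. Axes parallel to the station's.
- rack_home (a point): Fixed point where rack_mid is when the rack is fully home: station frame x = 50, y = 55 (the lane leaves 2 mm play either side), z = 36 mm. The end stop's face is 45 mm further along x, its top 42 mm above the table.
- lever (a joint): Lever angle in rad, anticlockwise from above. Starts at 0 (open). The lever points from its pivot at 235 deg plus this angle from the station's x axis. Dead point 1.20, lock stop 1.40. A spring resists up to the dead point (10 to 14 N at the grip from the start, fading near the dead point) and drives it back if let go; beyond it, it snaps onto the stop and stays. Push it on its robot-facing side, away from the robot.
- lever_grip (a point): Centre of the lever's straight black rubber grip, 80 mm from the pivot, 62 mm above the table; moves with the lever in a level circle. Grip 62 mm long (48 to 110 mm from the pivot), 16 mm thick, 26 mm tall (49 to 75 mm above the table), free space below it.
- lever_pivot (a point): The lever's vertical pivot axis, fixed, at x = 30, y = -60, z = 62 mm in the station's frame; the pin's top is 76 mm above the table.
- spare_rack: Bystander, to be left alone: the other, wider black tube rack (95 x 85 mm, 78 mm tall), loose on the table beyond the station; origin under its centre.
- reagent_bottle: Bystander, to be left alone: white bottle, 60 mm across, 150 mm tall, left of the station; origin under its centre.
- sample_jar: Bystander, to be left alone: small clear jar, 42 mm across, 50 mm tall, standing on the table on the robot's side of the station, between the rack's lane and the lever; origin under its centre.
- slide_box: Bystander, to be left alone: cardboard box 85 x 55 x 32 mm right of the lever; origin under its centre.
- beaker: Bystander, to be left alone: glass beaker, 72 mm across, 85 mm tall, on the right of the table; origin under its centre.
- tip_box: Bystander, to be left alone: blue box with clear lid, 120 x 85 x 65 mm, on the left of the table; origin under its centre.
- timer: Bystander, to be left alone: flat white timer, 70 x 70 x 22 mm, front right; origin under its centre.
Things that resemble listed ones, but are neither listed nor needed, are in the scene too. Leave any orange look-alike of the part that bears rack_mid alone.

How it is judged:
On the way, in this order (a step that is already met when the one before it is completed fails the run):
1. the rack is home against the end stop (within 3 mm) (x of rack_mid in the frame of station between 0.047 and 0.053 m and y of rack_mid in the frame of station between 0.049 and 0.061 m and z of rack_mid in the frame of station between 0.031 and 0.041 m and angle between rack_mid's own z axis and vertical below 0.08 rad and angle between the x axis of rack_mid and the x axis of station, either way round below 0.12 rad), for 0.2 s.
2. the lever is past its dead point and in lock (value of joint lever above 1.34 rad), for 0.2 s.
At the end, for the whole second after the job is handed in: The rack stands flat on the plate in the lane, home against the end stop (within 3 mm along the lane), and the lever is at rest in lock (joint above 1.34 rad) (all of step 1 and value of joint lever above 1.34 rad and velocity of joint lever between -0.05 and 0.05 rad/s); the robot touches nothing.
It fails at once if the rack is lifted (more than 10 mm) or tipped (z of rack_mid in the frame of station above 0.046 m or angle between rack_mid's own z axis and vertical above 0.25 rad).
It fails at once if the lever is forced over while the rack is not yet home (value of joint lever above 1.2 rad and x of rack_mid in the frame of station below 0.044 m).
It fails at once if a bystander is moved (more than 25 mm) or tipped (distance of any of spare_rack, reagent_bottle, sample_jar, slide_box, beaker, tip_box, timer from where it was at the start of the episode above 0.025 m or angle between any of spare_rack, reagent_bottle, sample_jar, slide_box, beaker, tip_box, timer's own z axis and vertical above 0.3 rad).
It also fails if it takes over 48 s, if anything falls off the work surface, if the arm or the gripper's body presses on something with over 40 N, if the wrist force passes 120 N, or if a joint passes its speed limit or range.

## Working session

There is one attempt and no reset: what is moved stays moved. The work goes in short steps, Python scripts to look and compute and a tool call to move; the robot and the scene stay as the last step left them, time stands still between calls to the robot, and variables do not carry over. Pictures are saved under pics/ and viewed, and the job is handed in when it is done.

Besides the shell and the picture viewer there is one more tool, called after "Call:" as name([rows], argument=value, ...), one row to a line, values as JSON. servo_tool: Moves the arm, as the interface text tells. Its arguments: {"type":"object","properties":{"increments":{"type":"array","items":{"type":"object","properties":{"tx":{"type":"number"},"ty":{"type":"number"},"tz":{"type":"number"},"ax":{"type":"number"},"ay":{"type":"number"},"az":{"type":"number"},"grip":{"type":"number"}}}},"squeeze":{"type":"number"}},"required":["increments"]}

```bash
mkdir -p pics; ls
python3 - <<'E'
from rig import ctrl
import cv2,numpy as np
s=ctrl.sense();print(s['time'],s['tool_pos'],s['ee_rot'],s['grip_width'])
for n in ['scene','top']:
    im,d=ctrl.get_image(n);cv2.imwrite(f'pics/{n}0.png',im[...,::-1]);np.savez(f'{n}0.npz',im=im,d=d,**ctrl.camera_params(n))
    p=ctrl.camera_params(n);print(n,p['mtx'],-np.array(p['R']).T@p['t'])
E
```

```text
pics
0.0 [ 0.28048883 -0.58547772  0.23011929] [[ 9.01833174e-01  4.32082724e-01 -1.20225517e-03]
 [ 4.32084393e-01 -9.01830058e-01  2.37145387e-03]
 [-5.95656040e-05 -2.65813147e-03 -9.99996465e-01]] 0.0852892084763836
scene [[544.96166691   0.         273.56820631]
 [  0.         544.96166691 217.79362782]
 [  0.           0.           1.        ]] [ 1.12285531 -0.60525421  1.13264464]
top [[444.28475932   0.         275.02123462]
 [  0.         444.28475932 211.78408211]
 [  0.           0.           1.        ]] [ 0.39238161 -0.01013512  1.23679111]
```

View pics/scene0.png

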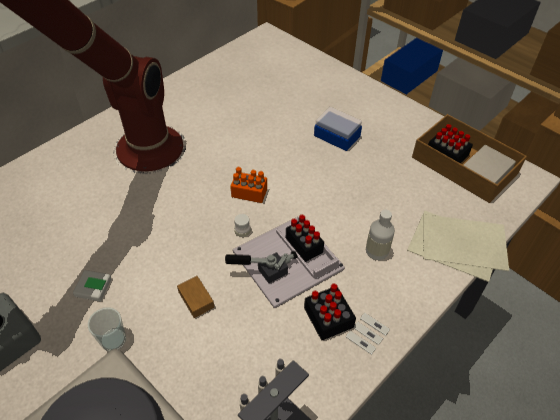

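View pics/top0.png

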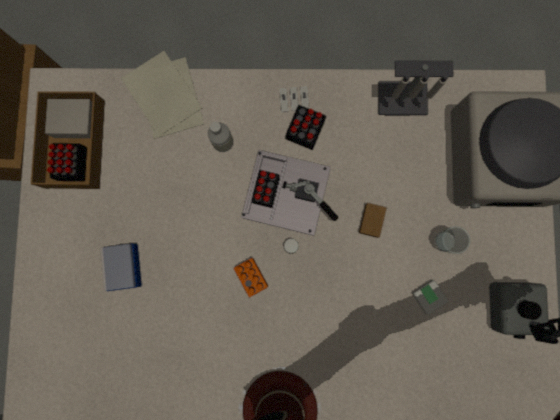

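Things that could be taken for the rack in the top view are:
- the black rack on the station plate at (265,188)
- the wider spare rack at (305,127)
- the black rack in the tray at (67,160)
- the orange look-alike at (250,277)

The one on the plate fits the description. I'll check it in a close crop and measure it.

```bash
cat > h.py <<'E'
import numpy as np,cv2
def load(n):
    z=np.load(n);return z['im'],z['d'],z['mtx'],z['R'],z['t']
def pts(d,K,R,t):
    v,u=np.mgrid[:d.shape[0],:d.shape[1]]
    c=np.stack([(u-K[0,2])/K[0,0]*d,(v-K[1,2])/K[1,1]*d,d],-1)
    return (c-t)@R
def proj(X,K,R,t):
    c=np.asarray(X)@R.T+t;p=c@K.T;return p[...,:2]/p[...,2:]
E
python3 - <<'E'
from h import *
im,d,K,R,t=load('top0.npz');P=pts(d,K,R,t)
c=im[135:275,225:365];cv2.imwrite('pics/topcrop.png',cv2.resize(c,None,fx=4.2,fy=4.2,interpolation=cv2.INTER_CUBIC)[...,::-1])
im,d,K2,R2,t2=load('scene0.npz')
c=im[200:320,210:370];cv2.imwrite('pics/scenecrop.png',cv2.resize(c,None,fx=5,fy=5,interpolation=cv2.INTER_CUBIC)[...,::-1])
for u,v in [(200,250),(250,210),(300,225),(265,188),(305,190),(330,210),(290,245),(290,175)]:print(u,v,P[v,u].round(4))
E
```

```text
200 250 [0.421  0.2247 0.0009]
250 210 [0.5338 0.0872 0.009 ]
300 225 [ 0.4936 -0.0523  0.0109]
265 188 [0.5875 0.044  0.0622]
305 190 [ 0.5826 -0.0629  0.0666]
330 210 [ 0.5287 -0.1283  0.0767]
290 245 [ 0.4367 -0.0248  0.0478]
290 175 [ 0.6337 -0.0231  0.011 ]
```

View pics/topcrop.png

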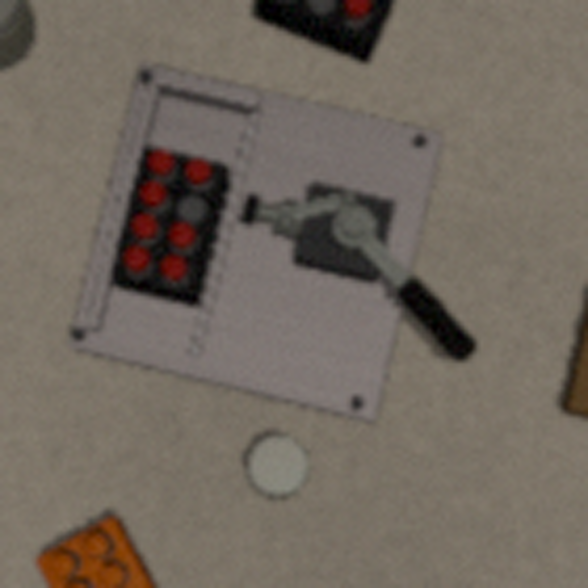

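View pics/scenecrop.png

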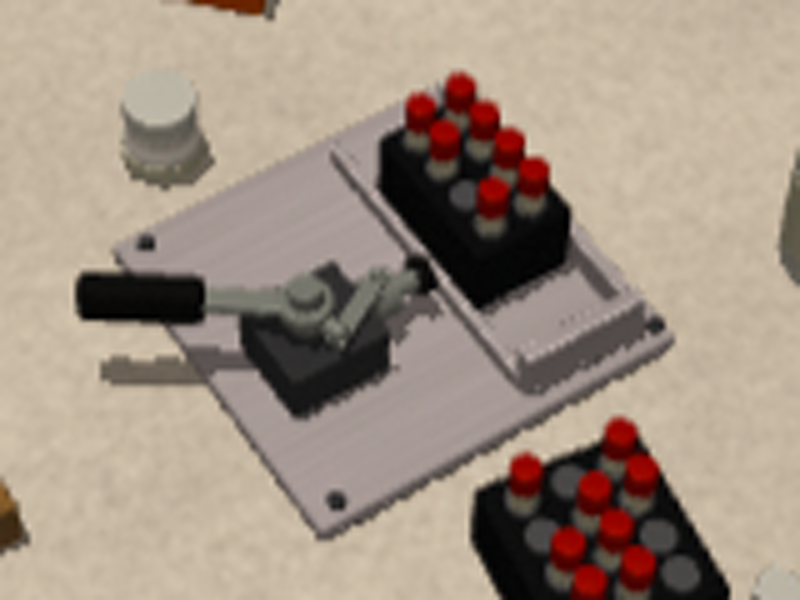

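The crop shows the lane rack with its red caps, the end stop beyond it at crop (207,97), the lever grip at crop (437,318) and the jar at crop (277,463). Next I'll fit the station pose.

```bash
cat > fit.py <<'E'
from h import *
from scipy.optimize import least_squares
T=load('top0.npz');S=load('scene0.npz')
top=np.array([(142,65),(441,135),(375,420),(73,347)])/4.2+[225,135]-0.4
sc=np.array([(672,340),(322,537),(115,248)])/5+[210,200]-0.4
L=np.array([(115,105),(115,-105),(-85,-105),(-85,105)])/1000.
def W(p,l,z):
    l=np.atleast_2d(l);c,s=np.cos(p[2]),np.sin(p[2]);return np.c_[p[0]+c*l[:,0]-s*l[:,1],p[1]+s*l[:,0]+c*l[:,1],np.full(len(l),z)]
f=lambda p:np.r_[(proj(W(p,L,.012),*T[2:])-top).ravel(),(proj(W(p,L[:3],.012),*S[2:])-sc).ravel()]
r=least_squares(f,[.57,-.02,-.2]);p=r.x
if __name__=='__main__':
    print(p,r.fun.reshape(-1,2).round(1))
    st=lambda Q:(lambda q:np.stack([np.cos(p[2])*q[...,0]+np.sin(p[2])*q[...,1],-np.sin(p[2])*q[...,0]+np.cos(p[2])*q[...,1],Q[...,2]],-1))(Q[...,:2]-p[:2])
    for nm,c in (('T',T),('S',S)):
        Q=st(pts(*c[1:]))
        m=(c[0].astype(int).max(-1)<60)&(abs(Q[...,1]-.055)<.04)&(abs(Q[...,0])<.09)&(Q[...,2]>.05)&(Q[...,2]<.07)
        print('rack top',nm,m.sum(),np.percentile(Q[m],[2,50,98],axis=0).round(4).tolist())
        m=(c[0].astype(int).max(-1)<60)&(Q[...,1]<-.08)&(Q[...,1]>-.2)&(abs(Q[...,0])<.12)&(Q[...,2]>.066)&(Q[...,2]<.085)
        print('grip top',nm,m.sum(),np.percentile(Q[m],[2,50,98],axis=0).round(4).tolist())
        m=(Q[...,2]>.04)&(Q[...,2]<.06)&(Q[...,0]<-.09)&(Q[...,0]>-.2)&(abs(Q[...,1])<.06)
        print('jar',nm,m.sum(),np.percentile(Q[m],[2,50,98],axis=0).round(4).tolist())
        m=(Q[...,2]>.036)&(Q[...,2]<.05)&(Q[...,0]<.12)&(Q[...,0]>.085)&(abs(Q[...,1]-.055)<.04)
        print('stop',nm,m.sum(),np.percentile(Q[m],[2,50,98],axis=0).round(4).tolist())
    a=235/57.2958
    for nm,l,z in [('home',(.05,.055),.036),('pivot',(.03,-.06),.062),('grip',(.03+.08*np.cos(a),-.06+.08*np.sin(a)),.062),('gripend',(.03+.11*np.cos(a),-.06+.11*np.sin(a)),.062)]:
        w=W(p,l,z);print(nm,w.round(4),proj(w,*T[2:]).round(1),proj(w,*S[2:]).round(1))
E
python3 fit.py
```

```text
[ 0.57205806 -0.00808994 -0.22428172] [[-0.6 -1.3]
 [ 0.9 -0.9]
 [ 0.3  0.6]
 [-1.6  0.2]
 [ 0.5 -0.5]
 [-0.5  0. ]
 [-1.5  0.2]]
rack top T 452 [[-0.0377, 0.0258, 0.0542], [0.0059, 0.0529, 0.0597], [0.046, 0.0822, 0.0649]]
grip top T 116 [[-0.0349, -0.1482, 0.0674], [-0.017, -0.1231, 0.0742], [0.0014, -0.1002, 0.0793]]
jar T 169 [[-0.1991, -0.0593, 0.0425], [-0.1323, -0.0437, 0.0483], [-0.1111, 0.0546, 0.0536]]
stop T 101 [[0.0952, 0.0198, 0.0365], [0.0999, 0.0545, 0.041], [0.1057, 0.0872, 0.0459]]
rack top S 356 [[-0.0344, 0.0271, 0.0509], [0.0215, 0.0389, 0.0602], [0.0511, 0.0815, 0.065]]
grip top S 152 [[-0.0321, -0.1482, 0.0671], [-0.0143, -0.1246, 0.0737], [0.0042, -0.0992, 0.0791]]
jar S 186 [[-0.1994, -0.0588, 0.042], [-0.1326, -0.0412, 0.0503], [-0.1101, 0.057, 0.0558]]
stop S 129 [[0.094, 0.0223, 0.0363], [0.1005, 0.0556, 0.042], [0.1055, 0.0896, 0.0468]]
home [[0.633  0.0344 0.036 ]] [[269.2 173.2]] [[313.5 252.4]]
pivot [[ 0.588  -0.0733  0.062 ]] [[308.8 188.3]] [[270.1 261.3]]
grip [[ 0.5287 -0.1269  0.062 ]] [[328.9 210.6]] [[236.8 260.3]]
gripend [[ 0.5064 -0.1471  0.062 ]] [[336.5 219.1]] [[224.3 259.9]]
```

The measured grip top (-16,-124) and stop face (95) agree with the fitted station frame, and the rack is at x≈5 mm, about 45 mm short. Now the waypoints.

```bash
cat > plan.py <<'E'
from fit import *
th=p[2]
def w(x,y,z):return (W(p,(x,y),z)[0]*1000).round(1)
if __name__=='__main__':
    for x in (-.08,-.055,-.006):print('lane',x,w(x,.055,.038))
    off=.008+.011
    for a in (0,.2,.4,.6,.8,1.,1.2,1.3,1.4):
        A=np.deg2rad(235)+a
        for o,n in ((off+.012,'clear'),(off,'touch')):
            l=np.array([.03,-.06])+.083*np.array([np.cos(A),np.sin(A)])-o*np.array([-np.sin(A),np.cos(A)])
            print(a,n,w(*l,.047),'yaw',round(A+np.pi/2+th-2*np.pi,3))
    print('lane yaw',th)
E
python3 plan.py
```

```text
lane -0.08 [506.3  63.3  38. ]
lane -0.055 [530.7  57.8  38. ]
lane -0.006 [578.4  46.9  38. ]
0 clear [ 505.6 -106.    47. ] yaw -0.835
0 touch [ 513.7 -114.9   47. ] yaw -0.835
0.2 clear [ 513.8 -121.7   47. ] yaw -0.635
0.2 touch [ 523.4 -128.8   47. ] yaw -0.635
0.4 clear [ 524.9 -135.5   47. ] yaw -0.435
0.4 touch [ 535.7 -140.5   47. ] yaw -0.435
0.6 clear [ 538.5 -146.8   47. ] yaw -0.235
0.6 touch [ 550.1 -149.5   47. ] yaw -0.235
0.8 clear [ 554.1 -155.1   47. ] yaw -0.035
0.8 touch [ 566.1 -155.5   47. ] yaw -0.035
1.0 clear [ 571.  -160.2   47. ] yaw 0.165
1.0 touch [ 582.8 -158.3   47. ] yaw 0.165
1.2 clear [ 588.6 -161.9   47. ] yaw 0.365
1.2 touch [ 599.8 -157.6   47. ] yaw 0.365
1.3 clear [ 597.5 -161.3   47. ] yaw 0.465
1.3 touch [ 608.2 -156.    47. ] yaw 0.465
1.4 clear [ 606.2 -160.    47. ] yaw 0.565
1.4 touch [ 616.3 -153.5   47. ] yaw 0.565
lane yaw -0.22428172234640287
```

Call:
servo_tool([
  {"tx": 16,"ty": 46,"tz": 0,"az": -0.07,"grip": 0},
  {"tx": 32,"ty": 92,"tz": 0,"az": -0.14,"grip": 0},
  {"tx": 48,"ty": 138,"tz": 0,"az": -0.21,"grip": 0},
  {"tx": 64,"ty": 184,"tz": 0,"az": -0.28,"grip": 0},
  {"tx": 80,"ty": 230,"tz": 0,"az": -0.35,"grip": 0},
  {"tx": 96,"ty": 276,"tz": 0,"az": -0.42,"grip": 0},
  {"tx": 112,"ty": 322,"tz": 0,"az": -0.49,"grip": 0},
  {"tx": 128,"ty": 368,"tz": 0,"az": -0.56,"grip": 0},
  {"tx": 144,"ty": 414,"tz": 0,"az": -0.63,"grip": 0},
  {"tx": 160,"ty": 460,"tz": 0,"az": -0.671,"grip": 0},
])

```text
$.increments[0]: bad value
```

Call:
servo_tool([
  {"tx": 16,"ty": 46,"tz": 0,"ax": 0,"ay": 0,"az": -0.07,"grip": 0.0},
  {"tx": 32,"ty": 92,"tz": 0,"ax": 0,"ay": 0,"az": -0.14,"grip": 0.0},
  {"tx": 48,"ty": 138,"tz": 0,"ax": 0,"ay": 0,"az": -0.21,"grip": 0.0},
  {"tx": 64,"ty": 184,"tz": 0,"ax": 0,"ay": 0,"az": -0.28,"grip": 0.0},
  {"tx": 80,"ty": 230,"tz": 0,"ax": 0,"ay": 0,"az": -0.35,"grip": 0.0},
  {"tx": 96,"ty": 276,"tz": 0,"ax": 0,"ay": 0,"az": -0.42,"grip": 0.0},
  {"tx": 112,"ty": 322,"tz": 0,"ax": 0,"ay": 0,"az": -0.49,"grip": 0.0},
  {"tx": 128,"ty": 368,"tz": 0,"ax": 0,"ay": 0,"az": -0.56,"grip": 0.0},
  {"tx": 144,"ty": 414,"tz": 0,"ax": 0,"ay": 0,"az": -0.63,"grip": 0.0},
  {"tx": 160,"ty": 460,"tz": 0,"ax": 0,"ay": 0,"az": -0.67,"grip": 0.0},
])

```text
time: 1.1
tool_pos: [0.441, -0.1242, 0.2312]
ee_rot: [[0.975, -0.224, -0.0], [-0.224, -0.975, 0.0], [-0.0, 0.0, -1.0]]
contact_force: [1.2, -0.2, 0.4]
grip_width: 0.0001
```

Call:
servo_tool([
  {"tx": 16,"ty": 46,"tz": 0,"ax": 0,"ay": 0,"az": 0,"grip": 0},
  {"tx": 32,"ty": 92,"tz": 0,"ax": 0,"ay": 0,"az": 0,"grip": 0},
  {"tx": 48,"ty": 138,"tz": 0,"ax": 0,"ay": 0,"az": 0,"grip": 0},
  {"tx": 62,"ty": 180,"tz": 0,"ax": 0,"ay": 0,"az": 0,"grip": 0},
  {"tx": 65,"ty": 187,"tz": -20,"ax": 0,"ay": 0,"az": 0,"grip": 0},
  {"tx": 65,"ty": 187,"tz": -60,"ax": 0,"ay": 0,"az": 0,"grip": 0},
  {"tx": 65,"ty": 187,"tz": -100,"ax": 0,"ay": 0,"az": 0,"grip": 0},
  {"tx": 65,"ty": 187,"tz": -130,"ax": 0,"ay": 0,"az": 0,"grip": 0},
  {"tx": 65,"ty": 187,"tz": -130,"ax": 0,"ay": 0,"az": 0,"grip": 0},
  {"tx": 65,"ty": 187,"tz": -130,"ax": 0,"ay": 0,"az": 0,"grip": 0},
])

```text
time: 2.1
tool_pos: [0.5059, 0.0608, 0.1014]
ee_rot: [[0.975, -0.221, -0.001], [-0.221, -0.975, -0.0], [-0.001, 0.0, -1.0]]
contact_force: [-0.2, -0.1, 0.3]
grip_width: 0.0004
```

Run:
```python
from rig import ctrl
import cv2
print(ctrl.sense()['tool_pos'])
a=[cv2.resize(ctrl.get_image('scene')[0][180:330,200:380],None,fx=4,fy=4)]
cv2.imwrite('pics/s1.png',a[0][...,::-1])
```

```text
[0.50591197 0.06082533 0.10140226]
```

View pics/s1.png

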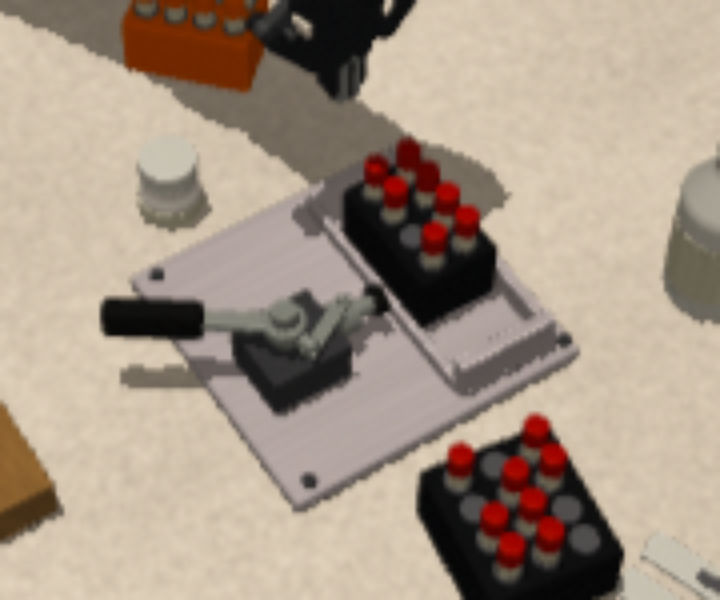

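Fingertips (s1 pixel 345,90) are behind the rack and clear of the jar and the orange look-alike. I'll descend and creep up to the rack.

Call:
servo_tool([
  {"tx": 0,"ty": 2,"tz": -20,"ax": 0,"ay": 0,"az": 0,"grip": 0},
  {"tx": 0,"ty": 2,"tz": -40,"ax": 0,"ay": 0,"az": 0,"grip": 0},
  {"tx": 0,"ty": 2,"tz": -58,"ax": 0,"ay": 0,"az": 0,"grip": 0},
  {"tx": 0,"ty": 2,"tz": -64,"ax": 0,"ay": 0,"az": 0,"grip": 0},
  {"tx": 4,"ty": 1,"tz": -64,"ax": 0,"ay": 0,"az": 0,"grip": 0},
  {"tx": 9,"ty": 0,"tz": -64,"ax": 0,"ay": 0,"az": 0,"grip": 0},
  {"tx": 14,"ty": -1,"tz": -64,"ax": 0,"ay": 0,"az": 0,"grip": 0},
  {"tx": 19,"ty": -2,"tz": -64,"ax": 0,"ay": 0,"az": 0,"grip": 0},
  {"tx": 22,"ty": -3,"tz": -64,"ax": 0,"ay": 0,"az": 0,"grip": 0},
  {"tx": 22,"ty": -3,"tz": -64,"ax": 0,"ay": 0,"az": 0,"grip": 0},
])

```text
time: 3.15
tool_pos: [0.5286, 0.0575, 0.0375]
ee_rot: [[0.975, -0.222, 0.001], [-0.222, -0.975, -0.0], [0.001, -0.0, -1.0]]
contact_force: [0.2, 0.1, -0.6]
grip_width: 0.0002
```

Call:
servo_tool([
  {"tx": 4,"ty": -1,"tz": 0,"ax": 0,"ay": 0,"az": 0,"grip": 0},
  {"tx": 8,"ty": -2,"tz": 0,"ax": 0,"ay": 0,"az": 0,"grip": 0},
  {"tx": 12,"ty": -2.8,"tz": 0,"ax": 0,"ay": 0,"az": 0,"grip": 0},
  {"tx": 16,"ty": -3.7,"tz": 0,"ax": 0,"ay": 0,"az": 0,"grip": 0},
  {"tx": 20,"ty": -4.6,"tz": 0,"ax": 0,"ay": 0,"az": 0,"grip": 0},
  {"tx": 24,"ty": -5.5,"tz": 0,"ax": 0,"ay": 0,"az": 0,"grip": 0},
  {"tx": 28,"ty": -6.4,"tz": 0,"ax": 0,"ay": 0,"az": 0,"grip": 0},
  {"tx": 32,"ty": -7.3,"tz": 0,"ax": 0,"ay": 0,"az": 0,"grip": 0},
  {"tx": 36,"ty": -8.2,"tz": 0,"ax": 0,"ay": 0,"az": 0,"grip": 0},
  {"tx": 38,"ty": -8.7,"tz": 0,"ax": 0,"ay": 0,"az": 0,"grip": 0},
])

```text
time: 4.15
tool_pos: [0.5665, 0.0489, 0.0373]
ee_rot: [[0.975, -0.222, 0.001], [-0.222, -0.975, -0.0], [0.001, -0.0, -1.0]]
contact_force: [-1.3, 0.5, -0.7]
grip_width: -0.0
```

Run:
```python
from rig import ctrl
import cv2
s=ctrl.sense();print(s['tool_pos'],s['contact_force'])
cv2.imwrite('pics/s2.png',cv2.resize(ctrl.get_image('scene')[0][180:330,200:380],None,fx=4,fy=4)[...,::-1])
```

```text
[0.56650732 0.04890372 0.03726342] [-1.25688052  0.49294207 -0.7004808 ]
```

View pics/s2.png

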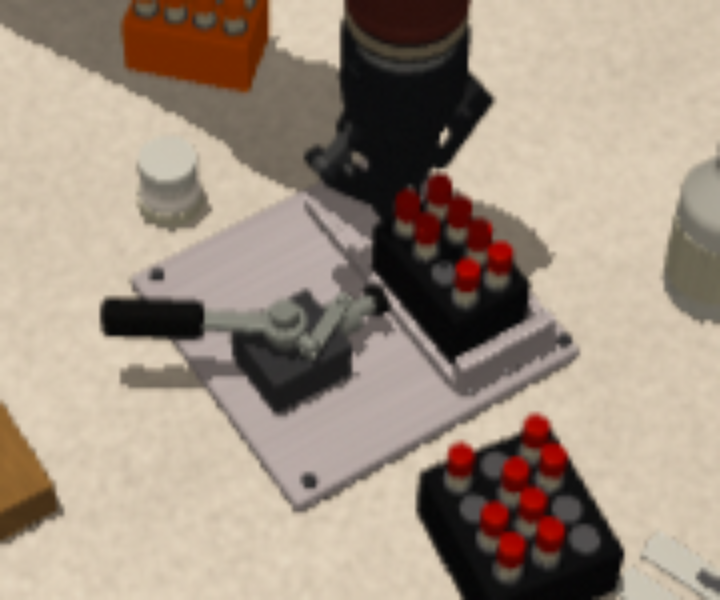

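The rack is sliding straight, with a small gap to the stop left at about s2 (505,335). Now the last millimetres, slowly.

Call:
servo_tool([
  {"tx": 1.5,"ty": -0.3,"tz": 0,"ax": 0,"ay": 0,"az": 0,"grip": 0},
  {"tx": 3,"ty": -0.7,"tz": 0,"ax": 0,"ay": 0,"az": 0,"grip": 0},
  {"tx": 4.5,"ty": -1,"tz": 0,"ax": 0,"ay": 0,"az": 0,"grip": 0},
  {"tx": 6,"ty": -1.4,"tz": 0,"ax": 0,"ay": 0,"az": 0,"grip": 0},
  {"tx": 7.5,"ty": -1.7,"tz": 0,"ax": 0,"ay": 0,"az": 0,"grip": 0},
  {"tx": 9,"ty": -2,"tz": 0,"ax": 0,"ay": 0,"az": 0,"grip": 0},
  {"tx": 10,"ty": -2.3,"tz": 0,"ax": 0,"ay": 0,"az": 0,"grip": 0},
  {"tx": 10,"ty": -2.3,"tz": 0,"ax": 0,"ay": 0,"az": 0,"grip": 0},
  {"tx": 10,"ty": -2.3,"tz": 0,"ax": 0,"ay": 0,"az": 0,"grip": 0},
  {"tx": 10,"ty": -2.3,"tz": 0,"ax": 0,"ay": 0,"az": 0,"grip": 0},
])

```text
time: 5.2
tool_pos: [0.5763, 0.0468, 0.0373]
ee_rot: [[0.975, -0.221, 0.001], [-0.221, -0.975, 0.0], [0.001, -0.0, -1.0]]
contact_force: [-1.8, -0.3, 0.1]
grip_width: -0.0
```

Call:
servo_tool([
  {"tx": 0.5,"ty": -0.1,"tz": 0,"ax": 0,"ay": 0,"az": 0,"grip": 0},
  {"tx": 1,"ty": -0.2,"tz": 0,"ax": 0,"ay": 0,"az": 0,"grip": 0},
  {"tx": 1.5,"ty": -0.3,"tz": 0,"ax": 0,"ay": 0,"az": 0,"grip": 0},
  {"tx": 2,"ty": -0.5,"tz": 0,"ax": 0,"ay": 0,"az": 0,"grip": 0},
  {"tx": 2,"ty": -0.5,"tz": 0,"ax": 0,"ay": 0,"az": 0,"grip": 0},
  {"tx": 2,"ty": -0.5,"tz": 0,"ax": 0,"ay": 0,"az": 0,"grip": 0},
  {"tx": 2,"ty": -0.5,"tz": 0,"ax": 0,"ay": 0,"az": 0,"grip": 0},
  {"tx": 2,"ty": -0.5,"tz": 0,"ax": 0,"ay": 0,"az": 0,"grip": 0},
  {"tx": 2,"ty": -0.5,"tz": 0,"ax": 0,"ay": 0,"az": 0,"grip": 0},
  {"tx": 2,"ty": -0.5,"tz": 0,"ax": 0,"ay": 0,"az": 0,"grip": 0},
])

```text
time: 6.2
tool_pos: [0.5765, 0.0467, 0.0373]
ee_rot: [[0.975, -0.221, -0.003], [-0.221, -0.975, 0.0], [-0.003, 0.0, -1.0]]
contact_force: [-5.8, 1.5, 4.8]
grip_width: 0.0003
```

Call:
servo_tool([
  {"tx": 0.5,"ty": -0.1,"tz": 0,"ax": 0,"ay": 0,"az": 0,"grip": 0},
  {"tx": 1,"ty": -0.2,"tz": 0,"ax": 0,"ay": 0,"az": 0,"grip": 0},
  {"tx": 2,"ty": -0.5,"tz": 0,"ax": 0,"ay": 0,"az": 0,"grip": 0},
  {"tx": 3,"ty": -0.7,"tz": 0,"ax": 0,"ay": 0,"az": 0,"grip": 0},
  {"tx": 3,"ty": -0.7,"tz": 0,"ax": 0,"ay": 0,"az": 0,"grip": 0},
  {"tx": 3,"ty": -0.7,"tz": 0,"ax": 0,"ay": 0,"az": 0,"grip": 0},
  {"tx": 3,"ty": -0.7,"tz": 0,"ax": 0,"ay": 0,"az": 0,"grip": 0},
  {"tx": 3,"ty": -0.7,"tz": 0,"ax": 0,"ay": 0,"az": 0,"grip": 0},
  {"tx": 3,"ty": -0.7,"tz": 0,"ax": 0,"ay": 0,"az": 0,"grip": 0},
  {"tx": 3,"ty": -0.7,"tz": 0,"ax": 0,"ay": 0,"az": 0,"grip": 0},
])

```text
time: 7.2
tool_pos: [0.5764, 0.0467, 0.0372]
ee_rot: [[0.975, -0.22, -0.009], [-0.22, -0.975, 0.001], [-0.009, 0.001, -1.0]]
contact_force: [-10.2, 1.9, 7.9]
grip_width: -0.0
```

Run:
```python
from rig import ctrl
import cv2
s=ctrl.sense();print(s['tool_pos'],s['contact_force'])
cv2.imwrite('pics/s3.png',cv2.resize(ctrl.get_image('scene')[0][220:300,260:360],None,fx=7,fy=7,interpolation=cv2.INTER_CUBIC)[...,::-1])
```

```text
[0.57641745 0.04673453 0.03718338] [-10.22723322   1.94828549   7.89980505]
```

View pics/s3.png

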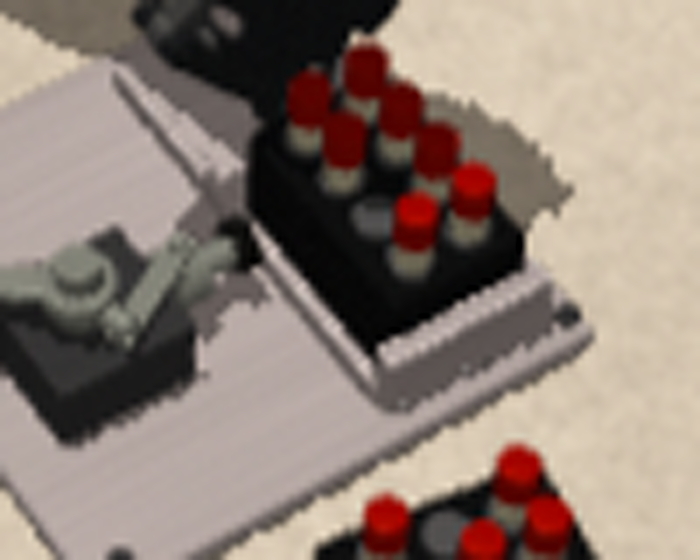

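The block sits flush against the stop face along s3 (380,350)–(535,270), and the force grows without motion, so the rack is home. Backing off and rising.

Call:
servo_tool([
  {"tx": -4,"ty": 1,"tz": 0,"ax": 0,"ay": 0,"az": 0,"grip": 0},
  {"tx": -10,"ty": 2.2,"tz": 0,"ax": 0,"ay": 0,"az": 0,"grip": 0},
  {"tx": -18,"ty": 4,"tz": 0,"ax": 0,"ay": 0,"az": 0,"grip": 0},
  {"tx": -30,"ty": 7,"tz": 0,"ax": 0,"ay": 0,"az": 0,"grip": 0},
  {"tx": -40,"ty": 9,"tz": 10,"ax": 0,"ay": 0,"az": 0,"grip": 0},
  {"tx": -50,"ty": 10,"tz": 30,"ax": 0,"ay": 0,"az": 0,"grip": 0},
  {"tx": -60,"ty": 10,"tz": 60,"ax": 0,"ay": 0,"az": 0,"grip": 0},
  {"tx": -70,"ty": 10,"tz": 90,"ax": 0,"ay": 0,"az": 0,"grip": 0},
  {"tx": -70,"ty": 10,"tz": 100,"ax": 0,"ay": 0,"az": 0,"grip": 0},
  {"tx": -70,"ty": 10,"tz": 100,"ax": 0,"ay": 0,"az": 0,"grip": 0},
])

```text
time: 8.25
tool_pos: [0.5124, 0.0558, 0.1394]
ee_rot: [[0.975, -0.221, 0.006], [-0.221, -0.975, 0.001], [0.005, -0.002, -1.0]]
contact_force: [0.4, -0.3, -0.0]
grip_width: -0.0004
```

Run:
```python
from rig import ctrl
import cv2,numpy as np
s=ctrl.sense();print(s['time'],s['tool_pos'],s['contact_force'],s['q'])
from fit import *
a=[]
for n in('scene','top'):
    im,d=ctrl.get_image(n);c=(T if n=='top' else S)
    np.savez(n+'1.npz',im=im,d=d)
    Q=pts(d,*c[2:]);q=Q[...,:2]-p[:2];x=np.cos(p[2])*q[...,0]+np.sin(p[2])*q[...,1];y=-np.sin(p[2])*q[...,0]+np.cos(p[2])*q[...,1]
    for dd in (0,1):
        pass
    m=(im.astype(int).max(-1)<60)&(abs(y-.055)<.035)&(x>-.05)&(x<.12)&(Q[...,2]>.05)&(Q[...,2]<.07)
    print(n,m.sum(),np.percentile(x[m],[1,2,50,98,99]).round(4),np.percentile(y[m],[2,98]).round(4))
    a.append(cv2.resize(im[135:275,225:365] if n=='top' else im[200:320,220:340],(400,400)))
cv2.imwrite('pics/b1.png',np.hstack(a)[...,::-1])
```

```text
8.25 [0.51235622 0.05577643 0.13939227] [ 0.36522209 -0.32101868 -0.01426401] [-0.15828567  0.52456174  0.01079081  1.92485313 -0.00827882  0.68654572
 -1.93659642]
scene 362 [0.0072 0.0086 0.0643 0.0946 0.095 ] [0.0281 0.0823]
top 235 [0.0225 0.0263 0.0673 0.0912 0.0916] [0.0264 0.0828]
```

View pics/b1.png

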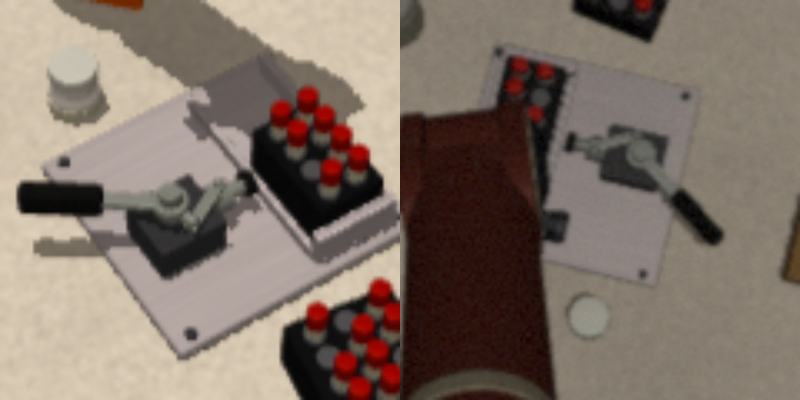

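The rack front is at x≈95 mm (station), i.e. home, and the lever is untouched. Next is the robot-facing side of the lever grip.

Call:
servo_tool([
  {"tx": -2,"ty": -30,"tz": 0,"ax": 0,"ay": 0,"az": -0.12,"grip": 0},
  {"tx": -4,"ty": -65,"tz": 0,"ax": 0,"ay": 0,"az": -0.24,"grip": 0},
  {"tx": -6,"ty": -100,"tz": 0,"ax": 0,"ay": 0,"az": -0.36,"grip": 0},
  {"tx": -8,"ty": -135,"tz": 0,"ax": 0,"ay": 0,"az": -0.48,"grip": 0},
  {"tx": -12,"ty": -156,"tz": 0,"ax": 0,"ay": 0,"az": -0.61,"grip": 0},
  {"tx": -12,"ty": -156,"tz": -10,"ax": 0,"ay": 0,"az": -0.61,"grip": 0},
  {"tx": -12,"ty": -156,"tz": -30,"ax": 0,"ay": 0,"az": -0.61,"grip": 0},
  {"tx": -12,"ty": -156,"tz": -50,"ax": 0,"ay": 0,"az": -0.61,"grip": 0},
  {"tx": -12,"ty": -156,"tz": -50,"ax": 0,"ay": 0,"az": -0.61,"grip": 0},
  {"tx": -12,"ty": -156,"tz": -50,"ax": 0,"ay": 0,"az": -0.61,"grip": 0},
])

```text
time: 9.35
tool_pos: [0.4985, -0.0993, 0.0863]
ee_rot: [[0.674, -0.738, -0.002], [-0.738, -0.674, 0.001], [-0.002, 0.001, -1.0]]
contact_force: [0.7, -0.0, 1.1]
grip_width: 0.0001
```

Run:
```python
from rig import ctrl
import cv2
s=ctrl.sense();print(s['tool_pos'],s['contact_force'],s['q'][6])
cv2.imwrite('pics/s4.png',cv2.resize(ctrl.get_image('scene')[0][180:330,180:360],None,fx=4,fy=4)[...,::-1])
```

```text
[ 0.49851418 -0.09927759  0.08626913] [ 0.70479351 -0.01860797  1.07931214] -2.087112264285463
```

View pics/s4.png

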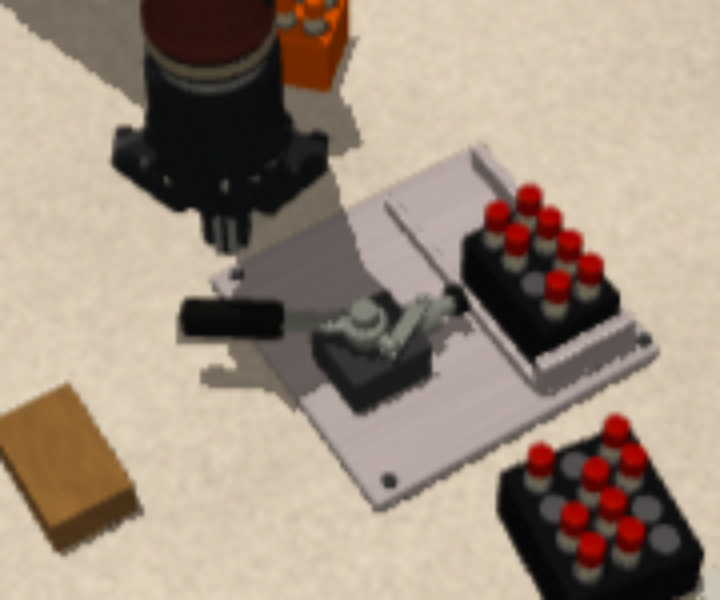

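The fingers, at s4 (228,240), are on the robot side of the grip and line up with it. Descending and touching.

Call:
servo_tool([
  {"tx": 0,"ty": 0,"tz": -15,"ax": 0,"ay": 0,"az": 0,"grip": 0},
  {"tx": 0,"ty": 0,"tz": -30,"ax": 0,"ay": 0,"az": 0,"grip": 0},
  {"tx": 0,"ty": 0,"tz": -39,"ax": 0,"ay": 0,"az": 0,"grip": 0},
  {"tx": 2,"ty": -2,"tz": -40,"ax": 0,"ay": 0,"az": 0,"grip": 0},
  {"tx": 4,"ty": -4,"tz": -40,"ax": 0,"ay": 0,"az": 0,"grip": 0},
  {"tx": 7,"ty": -7,"tz": -40,"ax": 0,"ay": 0,"az": 0,"grip": 0},
  {"tx": 9,"ty": -9,"tz": -40,"ax": 0,"ay": 0,"az": 0,"grip": 0},
  {"tx": 11,"ty": -11,"tz": -40,"ax": 0,"ay": 0,"az": 0,"grip": 0},
  {"tx": 12,"ty": -12.5,"tz": -40,"ax": 0,"ay": 0,"az": 0,"grip": 0},
  {"tx": 12,"ty": -12.5,"tz": -40,"ax": 0,"ay": 0,"az": 0,"grip": 0},
])

```text
time: 10.4
tool_pos: [0.511, -0.113, 0.0474]
ee_rot: [[0.672, -0.74, 0.0], [-0.74, -0.672, 0.0], [0.0, -0.0, -1.0]]
contact_force: [-0.8, 0.8, 0.6]
grip_width: -0.0001
```

Run:
```python
from plan import *
ref=np.array([510.8,-112.6,0])
for a in np.arange(.08,1.45,.08):
    A=np.deg2rad(235)+a
    l=np.array([.03,-.06])+.083*np.array([np.cos(A),np.sin(A)])-.015*np.array([-np.sin(A),np.cos(A)])
    print(round(a,2),(w(*l,0)-ref).round(1)[:2],round(A+np.pi/2+th-2*np.pi+.833,2))
```

```text
0.08 [  9.4 -10.8] 0.08
0.16 [ 13.6 -16.1] 0.16
0.24 [ 18.2 -21. ] 0.24
0.32 [ 23.2 -25.5] 0.32
0.4 [ 28.6 -29.6] 0.4
0.48 [ 34.2 -33.3] 0.48
0.56 [ 40.2 -36.5] 0.56
0.64 [ 46.4 -39.2] 0.64
0.72 [ 52.7 -41.4] 0.72
0.8 [ 59.3 -43.1] 0.8
0.88 [ 65.9 -44.2] 0.88
0.96 [ 72.6 -44.9] 0.96
1.04 [ 79.4 -45. ] 1.04
1.12 [ 86.1 -44.5] 1.12
1.2 [ 92.8 -43.5] 1.2
1.28 [ 99.3 -42. ] 1.28
1.36 [105.8 -40. ] 1.36
1.44 [112.  -37.5] 1.44
```

Call:
servo_tool([
  {"tx": 5,"ty": -5.5,"tz": 0,"ax": 0,"ay": 0,"az": 0.04,"grip": 0},
  {"tx": 9.5,"ty": -11,"tz": 0,"ax": 0,"ay": 0,"az": 0.08,"grip": 0},
  {"tx": 13.5,"ty": -16,"tz": 0,"ax": 0,"ay": 0,"az": 0.16,"grip": 0},
  {"tx": 18,"ty": -21,"tz": 0,"ax": 0,"ay": 0,"az": 0.24,"grip": 0},
  {"tx": 23,"ty": -25.5,"tz": 0,"ax": 0,"ay": 0,"az": 0.32,"grip": 0},
  {"tx": 28.5,"ty": -29.5,"tz": 0,"ax": 0,"ay": 0,"az": 0.4,"grip": 0},
  {"tx": 34,"ty": -33,"tz": 0,"ax": 0,"ay": 0,"az": 0.48,"grip": 0},
  {"tx": 40,"ty": -36.5,"tz": 0,"ax": 0,"ay": 0,"az": 0.56,"grip": 0},
  {"tx": 46.5,"ty": -39,"tz": 0,"ax": 0,"ay": 0,"az": 0.64,"grip": 0},
  {"tx": 46.5,"ty": -39,"tz": 0,"ax": 0,"ay": 0,"az": 0.64,"grip": 0},
])

```text
time: 11.4
tool_pos: [0.5526, -0.1503, 0.0466]
ee_rot: [[0.982, -0.19, -0.011], [-0.19, -0.982, 0.003], [-0.011, -0.001, -1.0]]
contact_force: [-8.1, 3.3, 6.6]
grip_width: -0.0002
```

Run:
```python
from rig import ctrl
import cv2
s=ctrl.sense();print(s['tool_pos'],s['contact_force'],s['q'][6])
cv2.imwrite('pics/s5.png',cv2.resize(ctrl.get_image('scene')[0][180:330,180:360],None,fx=4,fy=4)[...,::-1])
```

```text
[ 0.55256455 -0.15028604  0.04659897] [-8.13425455  3.27017673  6.58788482] -1.586012814102832
```

View pics/s5.png

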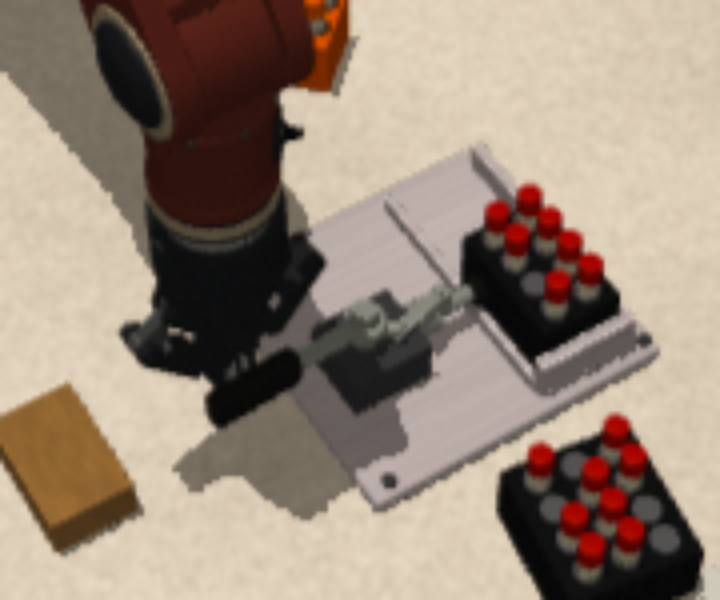

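The lever is following (grip at s5 (253,388)), the foot is nearing the rack, and the rack hasn't moved. Pushing on past the dead point.

Call:
servo_tool([
  {"tx": 6,"ty": -2.5,"tz": 0,"ax": 0,"ay": 0,"az": 0.08,"grip": 0},
  {"tx": 13,"ty": -4,"tz": 0,"ax": 0,"ay": 0,"az": 0.16,"grip": 0},
  {"tx": 19.5,"ty": -5,"tz": 0,"ax": 0,"ay": 0,"az": 0.24,"grip": 0},
  {"tx": 26,"ty": -6,"tz": 0,"ax": 0,"ay": 0,"az": 0.32,"grip": 0},
  {"tx": 33,"ty": -6,"tz": 0,"ax": 0,"ay": 0,"az": 0.4,"grip": 0},
  {"tx": 39.5,"ty": -5.5,"tz": 0,"ax": 0,"ay": 0,"az": 0.48,"grip": 0},
  {"tx": 46.5,"ty": -4.5,"tz": 0,"ax": 0,"ay": 0,"az": 0.56,"grip": 0},
  {"tx": 53,"ty": -3,"tz": 0,"ax": 0,"ay": 0,"az": 0.64,"grip": 0},
  {"tx": 59,"ty": -1,"tz": 0,"ax": 0,"ay": 0,"az": 0.72,"grip": 0},
  {"tx": 59,"ty": -1,"tz": 0,"ax": 0,"ay": 0,"az": 0.72,"grip": 0},
])

```text
time: 12.45
tool_pos: [0.6148, -0.1538, 0.0468]
ee_rot: [[0.865, 0.502, -0.004], [0.502, -0.865, -0.001], [-0.004, -0.001, -1.0]]
contact_force: [-2.1, -0.5, 2.2]
grip_width: -0.0002
```

Run:
```python
from rig import ctrl
import cv2
s=ctrl.sense();print(s['tool_pos'],s['contact_force'],s['q'][6])
cv2.imwrite('pics/s6.png',cv2.resize(ctrl.get_image('scene')[0][180:330,180:360],None,fx=4,fy=4)[...,::-1])
```

```text
[ 0.61478871 -0.1538135   0.04679146] [-2.07098498 -0.5271373   2.19555904] -1.067825848229218
```

View pics/s6.png

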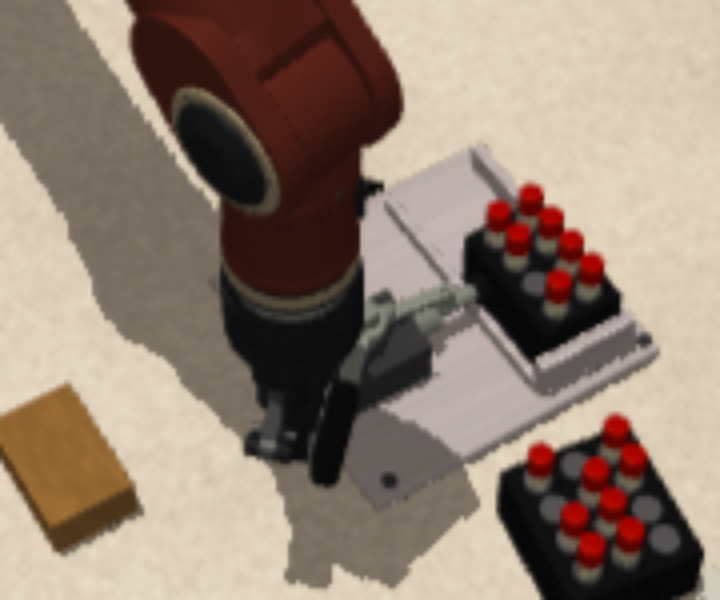

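The TCP sits at the contact point predicted for 1.40 rad, with the lever over. I'll press a little to confirm it's hard on the stop, then withdraw.

Call:
servo_tool([
  {"tx": 1,"ty": 0.7,"tz": 0,"ax": 0,"ay": 0,"az": 0,"grip": 0},
  {"tx": 2,"ty": 1.4,"tz": 0,"ax": 0,"ay": 0,"az": 0,"grip": 0},
  {"tx": 2,"ty": 1.4,"tz": 0,"ax": 0,"ay": 0,"az": 0,"grip": 0},
  {"tx": 2,"ty": 1.4,"tz": 0,"ax": 0,"ay": 0,"az": 0,"grip": 0},
  {"tx": 2,"ty": 1.4,"tz": 0,"ax": 0,"ay": 0,"az": 0,"grip": 0},
  {"tx": 2,"ty": 1.4,"tz": 0,"ax": 0,"ay": 0,"az": 0,"grip": 0},
  {"tx": 2,"ty": 1.4,"tz": 0,"ax": 0,"ay": 0,"az": 0,"grip": 0},
  {"tx": 2,"ty": 1.4,"tz": 0,"ax": 0,"ay": 0,"az": 0,"grip": 0},
  {"tx": 2,"ty": 1.4,"tz": 0,"ax": 0,"ay": 0,"az": 0,"grip": 0},
  {"tx": 2,"ty": 1.4,"tz": 0,"ax": 0,"ay": 0,"az": 0,"grip": 0},
])

```text
time: 13.5
tool_pos: [0.6148, -0.1537, 0.0468]
ee_rot: [[0.866, 0.5, -0.007], [0.5, -0.866, -0.003], [-0.008, -0.001, -1.0]]
contact_force: [-6.8, -4.0, 3.1]
grip_width: 0.0002
```

Call:
servo_tool([
  {"tx": -4,"ty": -2.5,"tz": 0,"ax": 0,"ay": 0,"az": 0,"grip": 0},
  {"tx": -10,"ty": -6,"tz": 0,"ax": 0,"ay": 0,"az": 0,"grip": 0},
  {"tx": -18,"ty": -11,"tz": 0,"ax": 0,"ay": 0,"az": 0,"grip": 0},
  {"tx": -26,"ty": -16,"tz": 0,"ax": 0,"ay": 0,"az": 0,"grip": 0},
  {"tx": -32,"ty": -20,"tz": 10,"ax": 0,"ay": 0,"az": 0,"grip": 0},
  {"tx": -36,"ty": -22,"tz": 35,"ax": 0,"ay": 0,"az": 0,"grip": 0},
  {"tx": -40,"ty": -24,"tz": 70,"ax": 0,"ay": 0,"az": 0,"grip": 0},
  {"tx": -60,"ty": -50,"tz": 100,"ax": 0,"ay": 0,"az": 0,"grip": 0},
  {"tx": -80,"ty": -80,"tz": 130,"ax": 0,"ay": 0,"az": 0,"grip": 0},
  {"tx": -100,"ty": -110,"tz": 150,"ax": 0,"ay": 0,"az": 0,"grip": 0},
])

```text
time: 14.5
tool_pos: [0.5185, -0.2626, 0.2006]
ee_rot: [[0.864, 0.503, 0.004], [0.503, -0.864, -0.002], [0.003, 0.004, -1.0]]
contact_force: [0.3, -0.3, 0.6]
grip_width: -0.0001
```

Call:
servo_tool([
  {"tx": -15,"ty": -35,"tz": 0,"ax": 0,"ay": 0,"az": 0,"grip": 0},
  {"tx": -30,"ty": -70,"tz": 0,"ax": 0,"ay": 0,"az": 0,"grip": 0},
  {"tx": -40,"ty": -100,"tz": 0,"ax": 0,"ay": 0,"az": 0,"grip": 0},
  {"tx": -45,"ty": -130,"tz": 0,"ax": 0,"ay": 0,"az": 0,"grip": 0},
  {"tx": -50,"ty": -150,"tz": 0,"ax": 0,"ay": 0,"az": 0,"grip": 0},
  {"tx": -50,"ty": -150,"tz": 0,"ax": 0,"ay": 0,"az": 0,"grip": 0},
  {"tx": -50,"ty": -150,"tz": 0,"ax": 0,"ay": 0,"az": 0,"grip": 0},
  {"tx": -50,"ty": -150,"tz": 0,"ax": 0,"ay": 0,"az": 0,"grip": 0},
  {"tx": -50,"ty": -150,"tz": 0,"ax": 0,"ay": 0,"az": 0,"grip": 0},
  {"tx": -50,"ty": -150,"tz": 0,"ax": 0,"ay": 0,"az": 0,"grip": 0},
])

```text
time: 15.5
tool_pos: [0.469, -0.4101, 0.1975]
ee_rot: [[0.863, 0.505, 0.0], [0.505, -0.863, 0.0], [0.001, -0.0, -1.0]]
contact_force: [-0.2, 0.1, 0.7]
grip_width: 0.0001
```

Run:
```python
from rig import ctrl
from fit import *
s=ctrl.sense();print(s['time'],s['tool_pos'],s['contact_force'])
a=[]
for n in('scene','top'):
    im,d=ctrl.get_image(n);c=(T if n=='top' else S)
    Q=pts(d,*c[2:]);q=Q[...,:2]-p[:2];x=np.cos(p[2])*q[...,0]+np.sin(p[2])*q[...,1];y=-np.sin(p[2])*q[...,0]+np.cos(p[2])*q[...,1]
    dk=im.astype(int).max(-1)<60
    m=dk&(abs(y-.055)<.035)&(x>-.05)&(x<.12)&(Q[...,2]>.05)&(Q[...,2]<.07)
    print(n,m.sum(),np.percentile(x[m],[2,98]).round(4),np.percentile(y[m],[2,98]).round(4))
    m=dk&(y<-.085)&(y>-.2)&(abs(x-.08)<.07)&(Q[...,2]>.066)&(Q[...,2]<.085)
    g=np.array([np.median(x[m]),np.median(y[m])]);print('grip',m.sum(),g.round(4),'lever',np.mod(np.arctan2(g[1]+.06,g[0]-.03)-np.deg2rad(235),2*np.pi))
    a.append(cv2.resize(im[95:275,205:385] if n=='top' else im[180:330,180:330+0],(400,400)))
cv2.imwrite('pics/b2.png',np.hstack(a)[...,::-1])
```

```text
15.5 [ 0.46903006 -0.41014619  0.19753427] [-0.20996481  0.07486682  0.70206292]
scene 361 [0.0093 0.095 ] [0.0288 0.082 ]
grip 158 [ 0.0885 -0.1158] lever 1.4205143151588926
top 444 [0.0065 0.0901] [0.027  0.0835]
grip 129 [ 0.0835 -0.1145] lever 1.3870888662501777
```

View pics/b2.png

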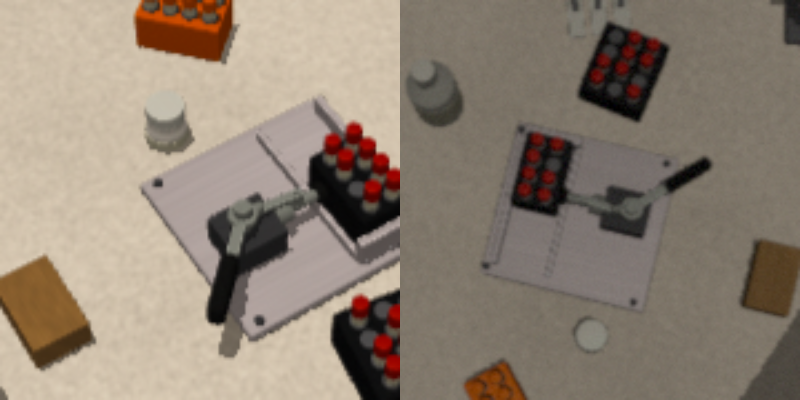

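The picture shows the lever over at (223,290) on the left and (690,172) on the right, with the rack flush at the stop. The jar, box, bottle and spare rack look where they were. Handing in.

```bash
python3 -c "
from rig import ctrl
print(ctrl.finish_job())"
```

```text
the job is handed in; nothing more can be done
None
```

The rack is home against the end stop and the lever is in lock. I handed the job in at about 15.6 s of the 48 s, and it reported no verdict.

**Rack:** I pushed it about 45 mm along the lane with shut fingertips. At the stop, the force rose to about 10 N with no further movement. After I withdrew, the scene camera put the rack's front face at x ≈ 95 mm in the station frame, which is the stop face.

**Lever:** I swept it through its arc from the robot's side, and it went over past the dead point. A light extra press met the hard stop without moving. The last pictures measured it at 1.42 rad (scene camera) and 1.39 rad (top camera), against the 1.40 lock stop.

**End state:** The arm is clear, with under 1 N of residual force. In the last close-up, the jar, slide box, bottle, spare rack and orange rack look unmoved. I did not measure them, and I did not re-check the beaker, tip box or timer, which were out of that view.

**Disagreements:** The top camera put the rack's front edge at about 90 mm. It also read about 5 mm less at the start, and it shows the same 44 mm shift, so I take this as bias in its readings. The fingertips stopped about 2 mm short of the position I had worked out for the home push, which is within the calibration error.

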